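Set the terracotta pots on their matching saucers

ROBOT

A 6-joint arm with a two-finger parallel gripper is mounted at the origin on the work surface. World frame = base frame: x ahead of the robot, y to its left, z up, the work surface at z = 0. Lengths are in m, angles in rad, forces in N, time in s.
With the tool pointing down it reaches from about 0.425 to 1.125 m from the base axis. Payload 14.9 kg.
Tool frame: the origin (TCP) lies on the centre line of the jaws, within the pads' length; the fingertips stand 22 mm ahead of it and the grasp point (between the pads) lies 3 mm ahead of it; z points along the fingers, y is the line along which they close (so a half turn about z gives the same grasp; the last joint's range is limited). The gripper opens to 91 mm and grips with 3 to 60 N. Pads are 32 mm wide; open, the fingers measure 118 mm over their backs; the gripper's body (76 mm by 178 mm) begins 60 mm behind the grasp point.
Start: joints at [-1.363, 0.379, 1.734, -0, 1.028, -0.033], TCP at [0.167, -0.68, 0.236] pointing down, gripper open.
Joint ranges: [-2.77, 2.77], [-0.74, 2.19], [0, 2.66], [-1.06, 4.2], [0.31, 2.87], [-3.08, 3.08]. Speed limits (rad/s): [1.89, 1.89, 2.39, 3.14, 3.14, 3.14].

INTERFACE

Orientations are given as a 3x3 rotation matrix whose columns are the frame's x, y, z axes.
In Python, from bench import * gives the robot as it stands. The module is installed in compiled form; this text tells all that it offers.
- The arm moves only by the tool play_rows, never from a script. Its argument "rows" is a list that holds one entry, the list of rows, each a list of 6 numbers: the shift along the tool's x, y, z scaled (see below), then the turn, a rotation vector about the tool's x, y, z scaled (see below). A call has 1 to 8 rows; each row shifts and turns the commanded pose from where the row before left it, along the tool's axes as they then stand; what a row does not reach is not made up. The controller multiplies each number of a shift by 0.03 m and each number of a turn by 6 degrees. A row lasts 1/12 s, in which the tool goes at most 41.7 mm and 7.16 degrees, less where a joint would pass 70% of its speed; a pose out of reach is approached as far as the arm can. A call with a number of a shift or a turn outside -1 to 1 is refused whole. A call with a gripper value outside its range is refused whole. "jaw" is the opening, from -1 (shut) to 1 (fully open), set as the call begins (left out, the last holds). The fingers move at their own pace and stop on an object; "force" is the grip in N (left out, the last holds). Time passes only in rows, so rows that do not move let the fingers close. It gives the time, the measured TCP pose, the force, the opening and the grip force at its end, in the units of the state.
- state(): the state, without advancing time (a new reading comes with each control period).
- grab_frame(name): name is "scene" or "top"; returns a dict with "frame" (400x640x3 uint8, red, green, blue), "depth" (400x640 float32, m along the optical axis (not along the pixel's ray), 0 where there is no reading), "fx", "fy", "cx", "cy" (pixels), "distortion" ([k1, k2, p1, p2, k3] as OpenCV has them; the pictures are not rectified), "extrinsics" (4x4, takes a point from world to camera coordinates). Camera axes: x right, y up, looking along -z (the intrinsics and any distortion apply to the point x, -y, -z); pixel columns grow to the right and rows downward; lengths in m; the calibration is good to about 2 mm. A picture is of the moment at which its call begins.
- finish_job(): hands the job in; it is judged then, once.
The state is a dict: "t": time; "q": joint angles; "joint_velocities": joint speeds; "joint_efforts": joint torques, N m; "ee_pos": TCP position; "tool_rot": TCP orientation; "force": force on the tool from outside, world axes, zero at the start; "wrist_torque": the same for the moment, N m; "opening": opening from 0.0 (shut) to 1.0 (fully open); "grip_force": force on a finger pad.
Only numpy, scipy, OpenCV 4.12 (cv2) and the standard library are available. Lean on these libraries where they do the work, as an engineer would, in place of code of your own. Each camera call takes 0.05 s, during which the arm holds its last target. There are 200 camera calls.

TASK

Stand each of the three small terracotta pots upright and well centred on the saucer in the yellow tray that has the same colour as the pot's rim, setting each one down rather than dropping it. Leave the black plastic pots standing where they are, and leave the saucers lying flat on the tray's floor.

Things in the scene. Friction and masses are not known exactly. Their poses are not given: they have to be found in the camera images.
- pot_blue: small empty terracotta (orange-brown) plant pot with a blue rim, standing upright: tapered round body, 42 mm across at the foot and 53 mm at 46 mm height, topped by a blue-painted rim collar 60 to 62 mm across that runs from 44 to 62 mm height (total height 62 mm, mouth about 49 mm). Grip it across the collar. About 120 g. Origin: centre of its underside; z up through the mouth.
- pot_white: small empty terracotta (orange-brown) plant pot with a white rim, standing upright: tapered round body, 42 mm across at the foot and 53 mm at 46 mm height, topped by a white-painted rim collar 60 to 62 mm across that runs from 44 to 62 mm height (total height 62 mm, mouth about 49 mm). Grip it across the collar. About 120 g. Origin: centre of its underside; z up through the mouth.
- pot_green: small empty terracotta (orange-brown) plant pot with a green rim, standing upright: tapered round body, 42 mm across at the foot and 53 mm at 46 mm height, topped by a green-painted rim collar 60 to 62 mm across that runs from 44 to 62 mm height (total height 62 mm, mouth about 49 mm). Grip it across the collar. About 120 g. Origin: centre of its underside; z up through the mouth.
- saucer_blue: round blue drip saucer lying loose on the floor of the yellow tray: 80 mm across at the foot, 90 mm at the rim, 12 mm high, floor 5 mm thick, flat inside for 70 mm across, about 120 g. Origin: centre of its underside; z up. A pot seated in it has its underside 5 mm above this origin.
- saucer_white: round white drip saucer lying loose on the floor of the yellow tray: 80 mm across at the foot, 90 mm at the rim, 12 mm high, floor 5 mm thick, flat inside for 70 mm across, about 120 g. Origin: centre of its underside; z up. A pot seated in it has its underside 5 mm above this origin.
- saucer_green: round green drip saucer lying loose on the floor of the yellow tray: 80 mm across at the foot, 90 mm at the rim, 12 mm high, floor 5 mm thick, flat inside for 70 mm across, about 120 g. Origin: centre of its underside; z up. A pot seated in it has its underside 5 mm above this origin.
- black_blue: black plastic plant pot with a blue rim, the same shape and size as the terracotta pots but with a black body and inside, 60 g; it is to be left alone. Origin: centre of its underside; z up.
- black_white: black plastic plant pot with a white rim, the same shape and size as the terracotta pots but with a black body and inside, 60 g; it is to be left alone. Origin: centre of its underside; z up.
- black_green: black plastic plant pot with a green rim, the same shape and size as the terracotta pots but with a black body and inside, 60 g; it is to be left alone. Origin: centre of its underside; z up.
- tray: yellow plastic seedling tray, fixed to the counter: open box 140 mm (its x) by 360 mm (its y) and 30 mm high, walls and floor 4 mm thick, holding the three saucers in a row along its y, about 110 mm apart, in any order. Origin: centre of its underside.
Mind the look-alikes: they are no part of the job. Leave any red look-alike of the pot_green alone.

How it is judged:
By the outcome, as a careful person would: the job done as asked, in the order asked, and still so for the second after the job is handed in, with the robot touching nothing.
It also fails if it takes over 75 s, if anything falls off the work surface, if the arm or the gripper's body presses on something with over 40 N, if the wrist force passes 120 N, or if a joint passes its speed limit or range.

## Working session

There is one attempt and no reset: what is moved stays moved. The work goes in short steps, Python scripts to look and compute and a tool call to move; the robot and the scene stay as the last step left them, time stands still between calls to the robot, and variables do not carry over. Pictures are saved under pics/ and viewed, at most 14 in all, crops included, and the job is handed in when it is done.

Besides the shell and the picture viewer there is one more tool, called after "Request:" by a JSON object that holds its "api" and its "payload". play_rows: Moves the arm, as the interface text tells. Shifts and turns lie within -1 to 1; 1 stands for 0.03 m of shift or 6 degrees of turn. Its arguments: {"type":"object","properties":{"rows":{"type":"array","items":{"type":"array","items":{"type":"array","items":{"type":"number"}}}},"jaw":{"type":"number"},"force":{"type":"number"}},"required":["rows"]}

```bash
mkdir -p pics; cat > h.py <<'E'
import numpy as np, cv2
from bench import *
def snap(n):
    f=grab_frame(n); return f
def ray(f,u,v):
    K=np.array([[f["fx"],0,f["cx"]],[0,f["fy"],f["cy"]],[0,0,1]]);
    p=cv2.undistortPoints(np.array([[[u,v]]],float),K,np.array(f["distortion"],float))[0,0]
    E=np.array(f["extrinsics"]);R=E[:3,:3];t=E[:3,3]
    d=R.T@np.array([p[0],-p[1],-1.]); return -R.T@t,d
def onz(f,u,v,z):
    o,d=ray(f,u,v); return o+d*(z-o[2])/d[2]
def proj(f,P):
    K=np.array([[f["fx"],0,f["cx"]],[0,f["fy"],f["cy"]],[0,0,1]]);E=np.array(f["extrinsics"])
    c=E[:3,:3]@np.array(P)+E[:3,3]
    return cv2.projectPoints(np.array([[c[0],-c[1],-c[2]]]),np.zeros(3),np.zeros(3),K,np.array(f["distortion"],float))[0].ravel()
E
python3 - <<'E'
from h import *
for n in("scene","top"):
    f=snap(n);cv2.imwrite(f"pics/{n}0.png",f["frame"][:,:,::-1]);np.savez(f"{n}0.npz",**f)
    o,d=ray(f,320,200);print(n,o,d,f["fx"],f["distortion"])
s=state();print(s["t"],s["ee_pos"],s["tool_rot"],s["opening"])
E
```

```text
scene [ 1.05502198 -0.20214394  0.89504217] [-0.53345397  0.2227544  -0.8160759 ] 405.0494045005679 [-0.02994643  0.          0.          0.          0.        ]
top [ 0.42292717 -0.01049412  0.91265457] [ 0.10839161 -0.00446623 -0.99412299] 373.444377755042 [-0.02903276  0.          0.          0.          0.        ]
0.1 [ 0.16684151 -0.67951444  0.23538502] [[ 9.71159297e-01  2.38431500e-01 -1.99790997e-04]
 [ 2.38431583e-01 -9.71158906e-01  8.71205395e-04]
 [ 1.36940028e-05 -8.93715702e-04 -9.99999601e-01]] 0.997465492952841
```

View pics/scene0.png

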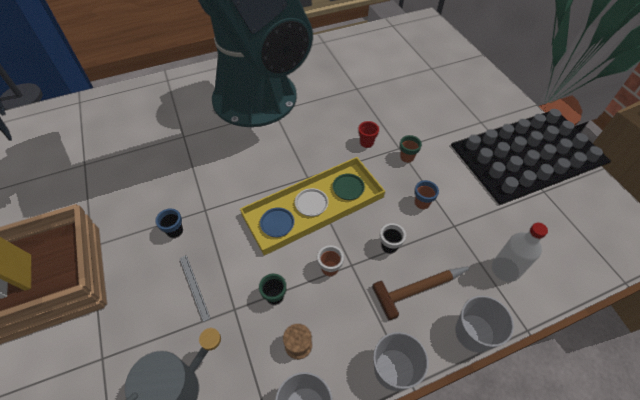

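View pics/top0.png

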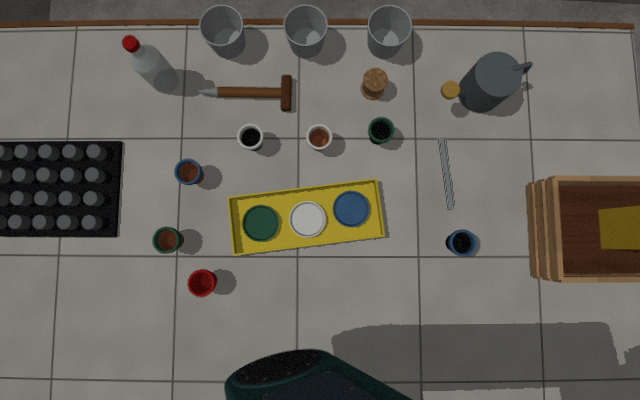

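The scene view shows three terracotta-bodied pots: blue at (426,193), white at (330,260) and green at (410,148). In the top view they are blue (188,172), white (319,138) and green (166,239). The look-alikes in the top view have dark insides: white (250,137), green (380,130) and blue (460,243). There is also a red one at (202,283). The first three fit the description because their insides are orange-brown. I'll confirm them in an enlarged crop and measure.

```bash
cat > m.py <<'E'
from h import *
R={'blue':[(95,125),(90,40)],'green':[(50,90),(60,20)]}
def mask(f,c):
    h=cv2.cvtColor(f["frame"],cv2.COLOR_RGB2HSV).astype(int);H,S,V=h[...,0],h[...,1],h[...,2]
    if c=='white': return ((S<40)&(V>165)).astype(np.uint8)
    (a,b),(s,v)=R[c]; return ((H>=a)&(H<=b)&(S>s)&(V>v)).astype(np.uint8)
def blob(f,c,uv,r):
    "outer-contour ellipse of the colour blob around uv"
    m=mask(f,c); w=np.zeros_like(m); cv2.circle(w,(int(uv[0]),int(uv[1])),r,1,-1); m&=w
    p=np.argwhere(m)[:,::-1].astype(np.int32)
    hull=cv2.convexHull(p).reshape(-1,2); return hull,m
def circ(f,hull,z):
    P=np.array([onz(f,u,v,z)[:2] for u,v in hull]); A=np.c_[2*P,np.ones(len(P))]
    x=np.linalg.lstsq(A,(P**2).sum(1),rcond=None)[0]; return x[:2],2*np.sqrt(x[2]+x[:2]@x[:2])
E
python3 - <<'E'
from m import *
T=dict(np.load("top0.npz"));S=dict(np.load("scene0.npz"))
pots={'blue':((188,172),(426,193)),'white':((319,138),(330,260)),'green':((166,239),(410,148))}
sau={'blue':((351,208),(277,222)),'white':((308,219),(311,203)),'green':((261,223),(348,187))}
for nm,d,z,r in(('pot',pots,.062,18),('sau',sau,.016,23)):
  for c,(a,b) in d.items():
    for n,f,uv in(('top',T,a),('scene',S,b)):
      h,m=blob(f,c,uv,r); x,D=circ(f,h,z); print(nm,c,n,x.round(4),round(D,4),m.sum(), onz(f,*uv,z)[:2].round(3))
im=[cv2.resize(S["frame"][v-25:v+25,u-25:u+25,::-1],(260,260),interpolation=cv2.INTER_CUBIC) for u,v in[p[1] for p in pots.values()]]
im2=[cv2.resize(T["frame"][v-25:v+25,u-25:u+25,::-1],(260,260),interpolation=cv2.INTER_CUBIC) for u,v in[p[0] for p in pots.values()]]
cv2.imwrite("pics/crop.png",np.vstack([np.hstack(im),np.hstack(im2)]))
E
```

```text
pot blue top [0.5819 0.2927] 0.0607 223 [0.581 0.292]
pot blue scene [0.5866 0.2883] 0.0622 197 [0.593 0.284]
pot white top [ 0.1972 -0.0122] 0.8803 3 [ 0.661 -0.012]
pot white scene [ 0.6653 -0.0132] 0.0564 39 [ 0.674 -0.017]
pot green top [0.425 0.336] 0.0616 257 [0.426 0.337]
pot green scene [0.429  0.3306] 0.0644 163 [0.441 0.324]
sau blue top [ 0.5002 -0.0883] 0.085 984 [ 0.501 -0.089]
sau blue scene [ 0.5011 -0.0912] 0.0839 725 [ 0.503 -0.09 ]
sau white top [0.4791 0.0157] 0.0754 238 [0.475 0.014]
sau white scene [0.4734 0.0152] 0.0813 476 [0.48  0.012]
sau green top [0.4655 0.1296] 0.0856 1007 [0.465 0.127]
sau green scene [0.4663 0.126 ] 0.0842 607 [0.469 0.125]
```

View pics/crop.png

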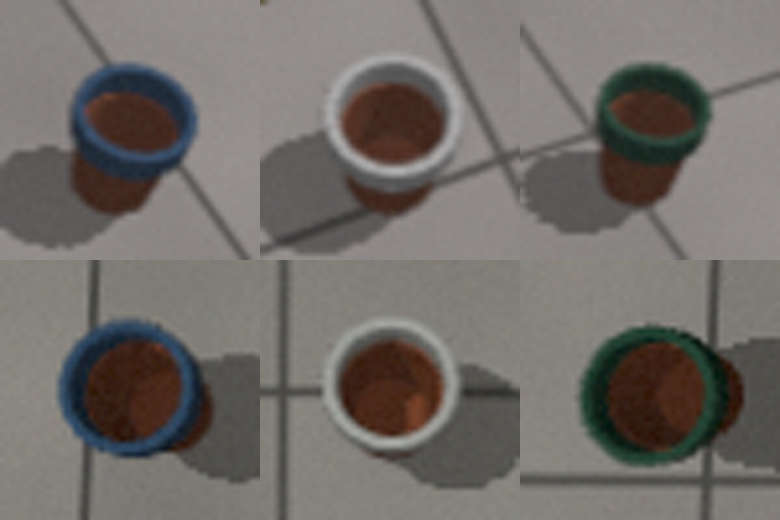

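The crop confirms it: all three have terracotta insides and bodies, so they are the ones to move. The painted collar side facing the camera biases the circle fit, so I'll refit on the far-side edge with a known radius.

```bash
cat >> m.py <<'E'
from scipy.optimize import least_squares
def wmask(f,uv,r,t):
    g=f["frame"].astype(int); m=((g.min(2)>t)&(g.max(2)-g.min(2)<45)).astype(np.uint8)
    w=np.zeros_like(m); cv2.circle(w,(int(uv[0]),int(uv[1])),r,1,-1); m&=w
    n,l,s,_=cv2.connectedComponentsWithStats(m); return (l==1+np.argmax(s[1:,4])).astype(np.uint8)
def far(f,hull,z,Rad=None):
    P=np.array([onz(f,u,v,z)[:2] for u,v in hull]); cam=ray(f,320,200)[0][:2]
    c=P.mean(0)
    for _ in range(5):
        d=cam-c; d/=np.linalg.norm(d); Q=P[(P-c)@d<0.25*np.linalg.norm(P-c,axis=1)]
        if Rad: c=least_squares(lambda x:np.linalg.norm(Q-x,axis=1)-Rad,c).x
    return c
E
python3 - <<'E'
from m import *
T=dict(np.load("top0.npz"));S=dict(np.load("scene0.npz"))
pots={'blue':((188,172),(426,193)),'white':((319,138),(330,260)),'green':((166,239),(410,148))}
sau={'blue':((351,208),(277,222)),'white':((308,219),(311,203)),'green':((261,223),(348,187))}
for nm,d,z,r,Rad in(('pot',pots,.062,19,.0300),('sau',sau,.016,23,.0425)):
  for c,(a,b) in d.items():
    for n,f,uv in(('top',T,a),('scene',S,b)):
      if c=='white':
        if nm=='pot': bg=np.median(f["frame"][uv[1]-25:uv[1]+25,uv[0]-25:uv[0]+25].min(2)); t=bg+18
        else: t=90
        m=wmask(f,uv,r,t); h=cv2.convexHull(np.argwhere(m)[:,::-1].astype(np.int32)).reshape(-1,2)
      else: h,m=blob(f,c,uv,r)
      x,D=circ(f,h,z); print(nm,c,n,x.round(4),round(D,4),m.sum(),far(f,h,z,Rad).round(4))
# tray: yellow rim at z=.03
for n,f in(('top',T),('scene',S)):
  h=cv2.cvtColor(f["frame"],cv2.COLOR_RGB2HSV);m=cv2.inRange(h,(20,120,60),(35,255,255));m[:,500:]=0;m[:,:130 if n=='top' else 200]=0
  k,l,s,_=cv2.connectedComponentsWithStats(m);hh=cv2.convexHull(np.argwhere(l==1+np.argmax(s[1:,4]))[:,::-1].astype(np.int32)).reshape(-1,2)
  P=np.array([onz(f,u,v,.03)[:2] for u,v in hh],np.float32);print(n,cv2.minAreaRect(P*1000))
E
```

```text
pot blue top [0.5819 0.2927] 0.0607 223 [0.5826 0.2937]
pot blue scene [0.5866 0.2883] 0.0622 197 [0.5845 0.2908]
pot white top [ 0.6661 -0.0108] 0.0589 123 [ 0.6654 -0.0108]
pot white scene [ 0.6653 -0.013 ] 0.0593 117 [ 0.6657 -0.0134]
pot green top [0.425 0.336] 0.0616 257 [0.425  0.3375]
pot green scene [0.429  0.3306] 0.0644 163 [0.4269 0.3337]
sau blue top [ 0.5002 -0.0883] 0.085 984 [ 0.5003 -0.0883]
sau blue scene [ 0.5011 -0.0912] 0.0839 725 [ 0.5015 -0.0912]
sau white top [0.4755 0.017 ] 0.0881 1062 [0.477  0.0178]
sau white scene [0.4757 0.0142] 0.089 733 [0.4732 0.0147]
sau green top [0.4655 0.1296] 0.0856 1007 [0.4658 0.1296]
sau green scene [0.4663 0.126 ] 0.0842 607 [0.4664 0.1261]
top ((480.69073486328125, 20.460357666015625), (140.31015014648438, 359.4729309082031), 7.23039436340332)
scene ((487.3353576660156, 17.928970336914062), (154.07965087890625, 361.5262145996094), 7.203710556030273)
```

Request:
{"api": "play_rows", "payload": {"rows": [[[0.89,-0.73,0.1,0,0,0],[0.89,-0.73,0.1,0,0,0],[0.89,-0.73,0.1,0,0,0],[0.89,-0.73,0.1,0,0,0],[0.89,-0.73,0.1,0,0,0],[0.89,-0.73,0.1,0,0,0],[0.89,-0.73,0.1,0,0,0],[0.89,-0.73,0.1,0,0,0]]], "jaw": 1, "force": 20}}

```text
t: 0.77
ee_pos: [0.3332, -0.4571, 0.2117]
tool_rot: [[0.971, 0.238, -0.0], [0.238, -0.971, 0.0], [-0.0, -0.0, -1.0]]
force: [1.4, 0.4, 1.1]
opening: 1.001
grip_force: 0.0
```

```bash
cat > go.py <<'E'
import sys; from h import *
s=state(); t=np.array([float(a) for a in sys.argv[1:4]]); R=np.array(s["tool_rot"])
u=R.T@(t-s["ee_pos"])/.03
print("t",round(s["t"],2),"p",np.round(s["ee_pos"],4),"q",np.round(s["q"],2),"op",round(s["opening"],3),"F",np.round(s["force"],1),"grip",np.round(s["grip_force"],1))
print("units",u.round(2),"per8",(u/8).round(3),"per16",(u/16).round(3),"tilt",R[:,2].round(3),"x",R[:,0].round(3))
E
```

Request:
{"api": "play_rows", "payload": {"rows": [[[0.89,-0.73,0.1,0,0,0],[0.89,-0.73,0.1,0,0,0],[0.89,-0.73,0.1,0,0,0],[0.89,-0.73,0.1,0,0,0],[0.89,-0.73,0.1,0,0,0],[0.89,-0.73,0.1,0,0,0],[0.89,-0.73,0.1,0,0,0],[0.89,-0.73,0.1,0,0,0]]]}}

```text
t: 1.43
ee_pos: [0.4989, -0.236, 0.1877]
tool_rot: [[0.971, 0.239, -0.0], [0.239, -0.971, 0.0], [-0.0, -0.0, -1.0]]
force: [0.0, -0.4, -0.1]
opening: 1.0
grip_force: 0.0
```

```bash
python3 go.py .6655 -.012 .14
```

```text
t 1.43 p [ 0.4989 -0.236   0.1877] q [-0.48  0.21  2.06 -0.    0.87  0.85] op 1.0 F [ 0.  -0.4 -0.1] grip 0.0
units [ 7.18 -5.93  1.59] per8 [ 0.897 -0.741  0.199] per16 [ 0.448 -0.37   0.099] tilt [-0.  0. -1.] x [ 0.971  0.239 -0.   ]
```

Request:
{"api": "play_rows", "payload": {"rows": [[[1,-0.83,0.2,0,0,0],[1,-0.83,0.2,0,0,0],[1,-0.83,0.2,0,0,0],[1,-0.83,0.2,0,0,0],[1,-0.83,0.2,0,0,0],[1,-0.83,0.2,0,0,0],[0.8,-0.67,0.2,0,0,0],[0.38,-0.28,0.19,0,0,0]]]}}

```text
t: 2.1
ee_pos: [0.6666, -0.0105, 0.1397]
tool_rot: [[0.971, 0.241, 0.0], [0.241, -0.971, 0.0], [0.0, -0.0, -1.0]]
force: [0.7, -1.0, -0.3]
opening: 1.002
grip_force: 0.0
```

```bash
python3 go.py .6655 -.012 .058; python3 - <<'E'
from h import *
f=snap("scene");cv2.imwrite("pics/s1.png",cv2.resize(f["frame"][130:330,200:480,::-1],(784,560)))
E
```

```text
t 2.1 p [ 0.6666 -0.0105  0.1397] q [-0.05  0.45  1.84  0.    0.85  1.28] op 1.002 F [ 0.7 -1.  -0.3] grip 0.0
units [-0.05  0.04  2.72] per8 [-0.006  0.005  0.34 ] per16 [-0.003  0.003  0.17 ] tilt [ 0.  0. -1.] x [0.971 0.241 0.   ]
```

View pics/s1.png

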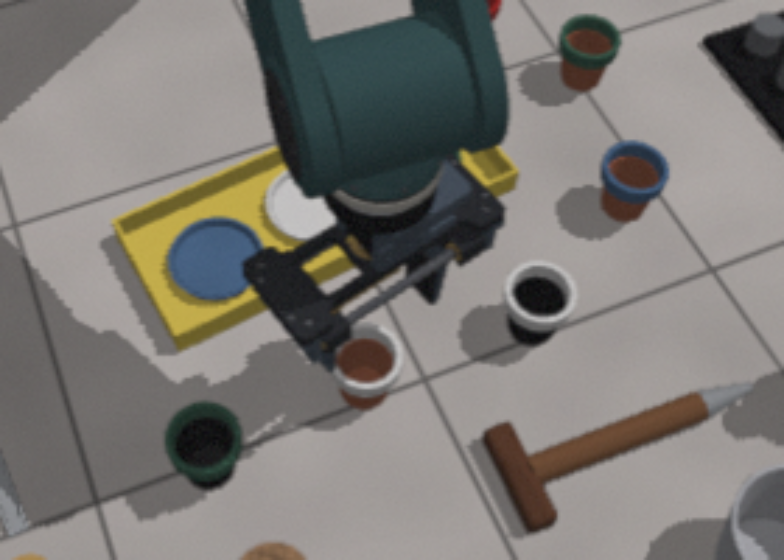

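The wrist hangs over the white terracotta pot: fingertips at about (325,365) and (430,290) in the crop, with the pot at (368,350) below and between them. I'll go down and grip.

Request:
{"api": "play_rows", "payload": {"rows": [[[-0.05,0.04,0.42,0,0,0],[0,0,0.45,0,0,0],[0,0,0.45,0,0,0],[0,0,0.45,0,0,0],[0,0,0.45,0,0,0],[0,0,0.3,0,0,0],[0,0,0.2,0,0,0],[0,0,0,0,0,0]]]}}

```text
t: 2.82
ee_pos: [0.663, -0.0152, 0.057]
tool_rot: [[0.971, 0.238, -0.002], [0.238, -0.971, 0.0], [-0.002, -0.001, -1.0]]
force: [-0.7, 0.9, -0.7]
opening: 1.001
grip_force: 0.0
```

Request:
{"api": "play_rows", "payload": {"rows": [[[0,0,0,0,0,0],[0,0,0,0,0,0],[0,0,0,0,0,0],[0,0,0,0,0,0],[0,0,0,0,0,0],[0,0,0,0,0,0],[0,0,0,0,0,0],[0,0,0,0,0,0]]], "jaw": -1, "force": 20}}

```text
t: 3.48
ee_pos: [0.6641, -0.0149, 0.0591]
tool_rot: [[0.971, 0.239, 0.001], [0.239, -0.971, 0.0], [0.001, 0.0, -1.0]]
force: [-1.2, 2.4, 6.6]
opening: 0.671
grip_force: 20.0
```

```bash
python3 go.py .4757 .0157 .16
```

```text
t 3.48 p [ 0.6641 -0.0149  0.0591] q [-0.06  0.56  1.85  0.    0.73  1.27] op 0.671 F [-1.2  2.4  6.6] grip 20.0
units [-5.85 -2.49 -3.37] per8 [-0.732 -0.311 -0.421] per16 [-0.366 -0.156 -0.211] tilt [ 0.001  0.    -1.   ] x [0.971 0.239 0.001]
```

Request:
{"api": "play_rows", "payload": {"rows": [[[0,0,-0.15,0,0,0],[0,0,-0.3,0,0,0],[0,0,-0.5,0,0,0],[0,0,-0.6,0,0,0],[0,0,-0.6,0,0,0],[-0.2,-0.1,-0.6,0,0,0],[-0.5,-0.2,-0.4,0,0,0],[-0.7,-0.3,-0.2,0,0,0]]]}}

```text
t: 4.15
ee_pos: [0.6202, -0.0078, 0.1624]
tool_rot: [[0.971, 0.238, 0.004], [0.238, -0.971, -0.0], [0.004, 0.001, -1.0]]
force: [0.0, 0.7, -1.1]
opening: 0.671
grip_force: 20.0
```

Request:
{"api": "play_rows", "payload": {"rows": [[[-0.8,-0.3,0,0,0,0],[-0.8,-0.3,0,0,0,0],[-0.8,-0.3,0,0,0,0],[-0.8,-0.3,0,0,0,0],[-0.7,-0.3,0,0,0,0],[-0.4,-0.3,0,0,0,0],[-0.2,-0.1,0,0,0,0],[0,0,0,0,0,0]]]}}

```text
t: 4.82
ee_pos: [0.4734, 0.0158, 0.16]
tool_rot: [[0.971, 0.239, 0.001], [0.239, -0.971, -0.0], [0.001, 0.0, -1.0]]
force: [0.5, -0.0, -1.6]
opening: 0.67
grip_force: 20.0
```

```bash
python3 go.py .4738 .0152 .070; python3 - <<'E'
from h import *
for n in("scene","top"):
    f=snap(n);cv2.imwrite(f"pics/{n}2.png",f["frame"][:,:,::-1])
a,b=[cv2.imread(f"pics/{n}2.png") for n in("scene","top")]
cv2.imwrite("pics/c2.png",np.hstack([cv2.resize(a[120:320,200:400],(400,400)),cv2.resize(b[110:310,210:410],(400,400))]))
E
```

```text
t 4.82 p [0.4734 0.0158 0.16  ] q [-0.02  0.14  2.22 -0.    0.78  1.31] op 0.67 F [ 0.5 -0.  -1.6] grip 20.0
units [0.01 0.02 3.  ] per8 [0.001 0.003 0.375] per16 [0.    0.001 0.187] tilt [ 0.001 -0.    -1.   ] x [0.971 0.239 0.001]
```

View pics/c2.png

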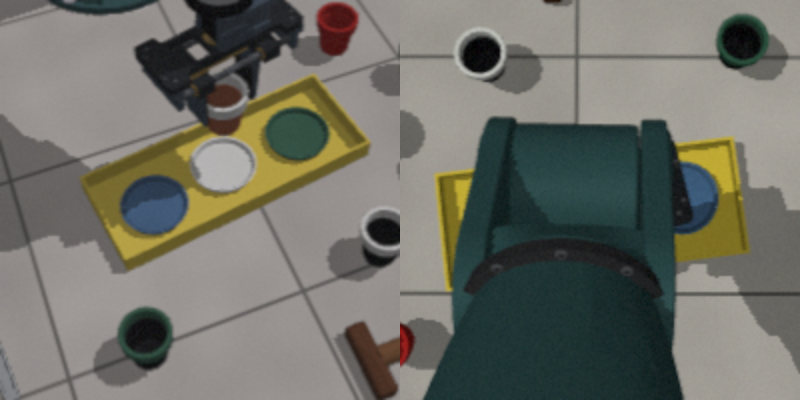

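The white pot is held upright at (225,105) in the left panel, above the white saucer at (222,163). I'll lower it slowly for the last part.

Request:
{"api": "play_rows", "payload": {"rows": [[[0,0,0.3,0,0,0],[0,0,0.5,0,0,0],[0,0,0.6,0,0,0],[0,0,0.6,0,0,0],[0,0,0.5,0,0,0],[0,0,0.25,0,0,0],[0,0,0.1,0,0,0],[0,0,0,0,0,0]]]}}

```text
t: 5.58
ee_pos: [0.4742, 0.0155, 0.073]
tool_rot: [[0.971, 0.238, -0.001], [0.238, -0.971, 0.0], [-0.001, -0.0, -1.0]]
force: [-0.6, 0.2, -1.0]
opening: 0.671
grip_force: 20.0
```

Request:
{"api": "play_rows", "payload": {"rows": [[[0,0,0.04,0,0,0],[0,0,0.04,0,0,0],[0,0,0.04,0,0,0],[0,0,0,0,0,0]]]}}

```text
t: 5.92
ee_pos: [0.4743, 0.0156, 0.0703]
tool_rot: [[0.971, 0.239, 0.001], [0.239, -0.971, -0.0], [0.001, 0.0, -1.0]]
force: [-0.7, 0.3, -1.2]
opening: 0.671
grip_force: 20.0
```

```bash
python3 go.py .4738 .0152 .068
```

```text
t 5.92 p [0.4743 0.0156 0.0703] q [-0.02  0.32  2.23  0.    0.59  1.31] op 0.671 F [-0.7  0.3 -1.2] grip 20.0
units [-0.02  0.01  0.08] per8 [-0.002  0.001  0.01 ] per16 [-0.001  0.001  0.005] tilt [ 0.001 -0.    -1.   ] x [0.971 0.239 0.001]
```

Request:
{"api": "play_rows", "payload": {"rows": [[[0,0,0.02,0,0,0],[0,0,0.02,0,0,0],[0,0,0.02,0,0,0],[0,0,0.01,0,0,0],[0,0,0,0,0,0]]]}}

```text
t: 6.33
ee_pos: [0.4743, 0.0156, 0.0681]
tool_rot: [[0.971, 0.238, 0.0], [0.238, -0.971, 0.0], [0.0, -0.0, -1.0]]
force: [-1.0, 1.2, 2.2]
opening: 0.671
grip_force: 20.0
```

Request:
{"api": "play_rows", "payload": {"rows": [[[0,0,0,0,0,0],[0,0,0,0,0,0],[0,0,0,0,0,0],[0,0,0,0,0,0],[0,0,0,0,0,0],[0,0,0,0,0,0]]], "jaw": 1}}

```text
t: 6.83
ee_pos: [0.4741, 0.0156, 0.0679]
tool_rot: [[0.971, 0.238, 0.0], [0.238, -0.971, -0.0], [0.0, 0.0, -1.0]]
force: [0.0, 0.0, -0.4]
opening: 1.001
grip_force: 0.0
```

Request:
{"api": "play_rows", "payload": {"rows": [[[0,0,-0.2,0,0,0],[0,0,-0.4,0,0,0],[0,0,-0.6,0,0,0],[0,0,-0.6,0,0,0],[0,0,-0.6,0,0,0],[0,0,-0.5,0,0,0],[0,0,-0.2,0,0,0],[0,0,0,0,0,0]]]}}

```text
t: 7.5
ee_pos: [0.4748, 0.0156, 0.1624]
tool_rot: [[0.971, 0.239, 0.003], [0.239, -0.971, -0.0], [0.003, 0.001, -1.0]]
force: [0.0, 0.3, -0.3]
opening: 0.999
grip_force: 0.0
```

```bash
python3 go.py .426 .3356 .14
```

```text
t 7.5 p [0.4748 0.0156 0.1624] q [-0.02  0.14  2.22 -0.    0.79  1.31] op 0.999 F [ 0.   0.3 -0.3] grip 0.0
units [  0.96 -10.75   0.74] per8 [ 0.12  -1.344  0.093] per16 [ 0.06  -0.672  0.046] tilt [ 0.003 -0.    -1.   ] x [0.971 0.239 0.003]
```

Request:
{"api": "play_rows", "payload": {"rows": [[[0.06,-0.9,0,0,0,0],[0.06,-0.9,0,0,0,0],[0.06,-0.9,0,0,0,0],[0.06,-0.9,0,0,0,0],[0.06,-0.9,0,0,0,0],[0.06,-0.9,0,0,0,0],[0.06,-0.9,0,0,0,0],[0.06,-0.9,0,0,0,0]]]}}

```text
t: 8.17
ee_pos: [0.4356, 0.2299, 0.1599]
tool_rot: [[0.971, 0.239, -0.001], [0.239, -0.971, -0.001], [-0.001, 0.0, -1.0]]
force: [0.3, 0.0, -0.1]
opening: 1.003
grip_force: 0.0
```

Request:
{"api": "play_rows", "payload": {"rows": [[[0.1,-0.9,0.1,0,0,0],[0.1,-0.9,0.1,0,0,0],[0.1,-0.7,0.1,0,0,0],[0.1,-0.6,0.1,0,0,0],[0.05,-0.3,0.1,0,0,0],[0,-0.15,0.1,0,0,0],[0,0,0,0,0,0],[0,0,0,0,0,0]]]}}

```text
t: 8.83
ee_pos: [0.4239, 0.3346, 0.1424]
tool_rot: [[0.971, 0.238, -0.001], [0.238, -0.971, -0.001], [-0.001, 0.001, -1.0]]
force: [0.0, -0.3, 0.3]
opening: 0.998
grip_force: 0.0
```

```bash
python3 go.py .426 .3356 .059;python3 - <<'E'
from m import *
f=snap("scene");cv2.imwrite("pics/s3.png",cv2.resize(f["frame"][100:260,230:470,::-1],(720,480)))
uv=proj(f,[.4757,.0157,.071]).round().astype(int);m=wmask(f,uv,19,120);h=cv2.convexHull(np.argwhere(m)[:,::-1].astype(np.int32)).reshape(-1,2)
print(circ(f,h,.071),far(f,h,.071,.03))
E
```

```text
t 8.83 p [0.4239 0.3346 0.1424] q [ 0.63  0.27  2.1  -0.    0.78  1.96] op 0.998 F [ 0.  -0.3  0.3] grip 0.0
units [ 0.08 -0.02  2.78] per8 [ 0.01  -0.002  0.347] per16 [ 0.005 -0.001  0.174] tilt [-0.001 -0.001 -1.   ] x [ 0.971  0.238 -0.001]
(array([0.48966759, 0.01345822]), np.float64(0.08003876889786772)) [0.47586871 0.01676848]
```

View pics/s3.png

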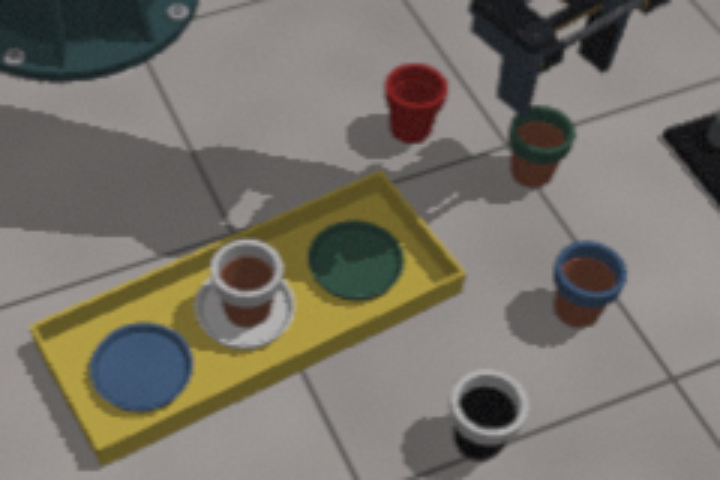

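The white pot stands inside the white saucer at (246,300) in the crop, well inside the rim. The gripper is now over the green terracotta pot at (541,140), and the red one at (415,100) is clear.

Request:
{"api": "play_rows", "payload": {"rows": [[[0.08,0,0.3,0,0,0],[0,0,0.45,0,0,0],[0,0,0.5,0,0,0],[0,0,0.5,0,0,0],[0,0,0.5,0,0,0],[0,0,0.35,0,0,0],[0,0,0.15,0,0,0],[0,0,0,0,0,0]]]}}

```text
t: 9.55
ee_pos: [0.4263, 0.3354, 0.0594]
tool_rot: [[0.971, 0.238, -0.001], [0.238, -0.971, -0.001], [-0.001, 0.001, -1.0]]
force: [-0.4, 0.4, 0.5]
opening: 1.004
grip_force: 0.0
```

Request:
{"api": "play_rows", "payload": {"rows": [[[0,0,0,0,0,0],[0,0,0,0,0,0],[0,0,0,0,0,0],[0,0,0,0,0,0],[0,0,0,0,0,0],[0,0,0,0,0,0],[0,0,0,0,0,0],[0,0,0,0,0,0]]], "jaw": -1, "force": 20}}

```text
t: 10.22
ee_pos: [0.4269, 0.3363, 0.0608]
tool_rot: [[0.971, 0.239, 0.001], [0.239, -0.971, 0.001], [0.001, -0.0, -1.0]]
force: [-0.7, 2.0, 5.6]
opening: 0.671
grip_force: 20.0
```

```bash
python3 go.py .466 .1278 .16
```

```text
t 10.22 p [0.4269 0.3363 0.0608] q [0.62 0.42 2.1  0.   0.62 1.95] op 0.671 F [-0.7  2.   5.6] grip 20.0
units [-0.39  7.06 -3.31] per8 [-0.049  0.883 -0.414] per16 [-0.024  0.441 -0.207] tilt [ 0.001  0.001 -1.   ] x [0.971 0.239 0.001]
```

Request:
{"api": "play_rows", "payload": {"rows": [[[0,0,-0.15,0,0,0],[0,0,-0.3,0,0,0],[0,0,-0.5,0,0,0],[0,0,-0.6,0,0,0],[0,0,-0.6,0,0,0],[0,0.2,-0.6,0,0,0],[0,0.5,-0.4,0,0,0],[0,0.7,-0.15,0,0,0]]]}}

```text
t: 10.88
ee_pos: [0.4372, 0.2959, 0.162]
tool_rot: [[0.971, 0.24, 0.002], [0.24, -0.971, 0.002], [0.003, -0.001, -1.0]]
force: [0.8, -0.6, -0.4]
opening: 0.669
grip_force: 20.0
```

Request:
{"api": "play_rows", "payload": {"rows": [[[-0.1,0.9,0,0,0,0],[-0.1,0.9,0,0,0,0],[-0.1,0.9,0,0,0,0],[-0.05,0.9,0,0,0,0],[0,0.8,0,0,0,0],[0,0.7,0,0,0,0],[0,0.4,0,0,0,0],[0,0.15,0,0,0,0]]]}}

```text
t: 11.55
ee_pos: [0.4671, 0.1269, 0.1599]
tool_rot: [[0.972, 0.237, 0.0], [0.237, -0.972, -0.0], [0.0, 0.0, -1.0]]
force: [1.7, 0.1, -0.9]
opening: 0.67
grip_force: 20.0
```

```bash
python3 go.py .467 .128 .0715
```

```text
t 11.55 p [0.4671 0.1269 0.1599] q [ 0.22  0.15  2.2  -0.    0.79  1.55] op 0.67 F [ 1.7  0.1 -0.9] grip 20.0
units [ 0.01 -0.04  2.95] per8 [ 0.001 -0.005  0.368] per16 [ 0.    -0.002  0.184] tilt [ 0. -0. -1.] x [0.972 0.237 0.   ]
```

Request:
{"api": "play_rows", "payload": {"rows": [[[0,0,0.3,0,0,0],[0,0,0.5,0,0,0],[0,0,0.6,0,0,0],[0,0,0.6,0,0,0],[0,0,0.5,0,0,0],[0,0,0.25,0,0,0],[0,0,0.1,0,0,0],[0,0,0,0,0,0]]]}}

```text
t: 12.22
ee_pos: [0.4664, 0.1286, 0.0734]
tool_rot: [[0.971, 0.239, -0.001], [0.239, -0.971, -0.0], [-0.001, -0.0, -1.0]]
force: [-0.6, -0.5, -1.1]
opening: 0.671
grip_force: 20.0
```

```bash
python3 go.py .467 .128 .070
```

```text
t 12.22 p [0.4664 0.1286 0.0734] q [0.22 0.32 2.22 0.   0.61 1.55] op 0.671 F [-0.6 -0.5 -1.1] grip 20.0
units [0.02 0.02 0.11] per8 [0.002 0.003 0.014] per16 [0.001 0.001 0.007] tilt [-0.001 -0.    -1.   ] x [ 0.971  0.239 -0.001]
```

Request:
{"api": "play_rows", "payload": {"rows": [[[0,0,0.03,0,0,0],[0,0,0.03,0,0,0],[0,0,0.03,0,0,0],[0,0,0.02,0,0,0],[0,0,0.02,0,0,0],[0,0,0,0,0,0]]]}}

```text
t: 12.72
ee_pos: [0.4669, 0.1281, 0.0702]
tool_rot: [[0.971, 0.238, 0.0], [0.238, -0.971, 0.0], [0.0, -0.0, -1.0]]
force: [0.6, 0.3, -1.2]
opening: 0.672
grip_force: 20.0
```

Request:
{"api": "play_rows", "payload": {"rows": [[[0,0,0.02,0,0,0],[0,0,0.02,0,0,0],[0,0,0,0,0,0],[0,0,0,0,0,0]]]}}

```text
t: 13.05
ee_pos: [0.4674, 0.1284, 0.0696]
tool_rot: [[0.971, 0.238, 0.001], [0.238, -0.971, 0.0], [0.001, -0.0, -1.0]]
force: [-4.3, 1.2, 16.2]
opening: 0.665
grip_force: 20.0
```

Request:
{"api": "play_rows", "payload": {"rows": [[[0,0,-0.02,0,0,0],[0,0,0,0,0,0]]]}}

```text
t: 13.22
ee_pos: [0.4671, 0.1282, 0.0698]
tool_rot: [[0.971, 0.238, 0.001], [0.238, -0.971, 0.0], [0.001, -0.0, -1.0]]
force: [-0.9, 1.8, 4.9]
opening: 0.672
grip_force: 20.0
```

Request:
{"api": "play_rows", "payload": {"rows": [[[0,0,0,0,0,0],[0,0,0,0,0,0],[0,0,0,0,0,0],[0,0,0,0,0,0],[0,0,0,0,0,0],[0,0,0,0,0,0]]], "jaw": 1}}

```text
t: 13.72
ee_pos: [0.4668, 0.1281, 0.0694]
tool_rot: [[0.971, 0.238, -0.0], [0.238, -0.971, -0.0], [-0.0, 0.0, -1.0]]
force: [-1.1, 0.7, 0.0]
opening: 0.998
grip_force: 0.0
```

Request:
{"api": "play_rows", "payload": {"rows": [[[0,0,-0.2,0,0,0],[0,0,-0.4,0,0,0],[0,0,-0.6,0,0,0],[0,0,-0.6,0,0,0],[0,0,-0.6,0,0,0],[0,0,-0.5,0,0,0],[0,0,-0.2,0,0,0],[0,0,0,0,0,0]]]}}

```text
t: 14.38
ee_pos: [0.4677, 0.1283, 0.1644]
tool_rot: [[0.971, 0.238, 0.003], [0.238, -0.971, 0.001], [0.003, 0.0, -1.0]]
force: [0.3, 0.2, 0.0]
opening: 1.001
grip_force: 0.0
```

```bash
python3 go.py .5835 .2922 .14
```

```text
t 14.38 p [0.4677 0.1283 0.1644] q [0.22 0.15 2.2  0.   0.79 1.55] op 1.001 F [0.3 0.2 0. ] grip 0.0
units [ 5.05 -4.39  0.83] per8 [ 0.631 -0.548  0.104] per16 [ 0.316 -0.274  0.052] tilt [ 0.003  0.001 -1.   ] x [0.971 0.238 0.003]
```

Request:
{"api": "play_rows", "payload": {"rows": [[[0.7,-0.61,0.1,0,0,0],[0.7,-0.61,0.1,0,0,0],[0.7,-0.61,0.1,0,0,0],[0.7,-0.61,0.1,0,0,0],[0.7,-0.61,0.1,0,0,0],[0.7,-0.61,0.1,0,0,0],[0.52,-0.45,0.1,0,0,0],[0.33,-0.28,0.06,0,0,0]]]}}

```text
t: 15.05
ee_pos: [0.583, 0.2936, 0.1384]
tool_rot: [[0.971, 0.239, -0.001], [0.239, -0.971, -0.0], [-0.001, 0.0, -1.0]]
force: [-0.5, -0.6, -0.2]
opening: 0.999
grip_force: 0.0
```

Request:
{"api": "play_rows", "payload": {"rows": [[[0,0,0,0,0,0],[0,0,0,0,0,0],[0,0,0,0,0,0]]]}}

```text
t: 15.3
ee_pos: [0.5817, 0.2912, 0.1392]
tool_rot: [[0.971, 0.238, -0.001], [0.238, -0.971, -0.001], [-0.001, 0.0, -1.0]]
force: [-0.2, 0.3, 0.3]
opening: 0.998
grip_force: 0.0
```

```bash
python3 go.py .5835 .2922 .06;python3 - <<'E'
from m import *
f=snap("scene");cv2.imwrite("pics/s4.png",cv2.resize(f["frame"][100:260,230:470,::-1],(720,480)))
E
```

```text
t 15.3 p [0.5817 0.2912 0.1392] q [ 0.43  0.43  1.87 -0.    0.84  1.76] op 0.998 F [-0.2  0.3  0.3] grip 0.0
units [ 0.07 -0.02  2.64] per8 [ 0.009 -0.002  0.33 ] per16 [ 0.004 -0.001  0.165] tilt [-0.001 -0.001 -1.   ] x [ 0.971  0.238 -0.001]
```

View pics/s4.png

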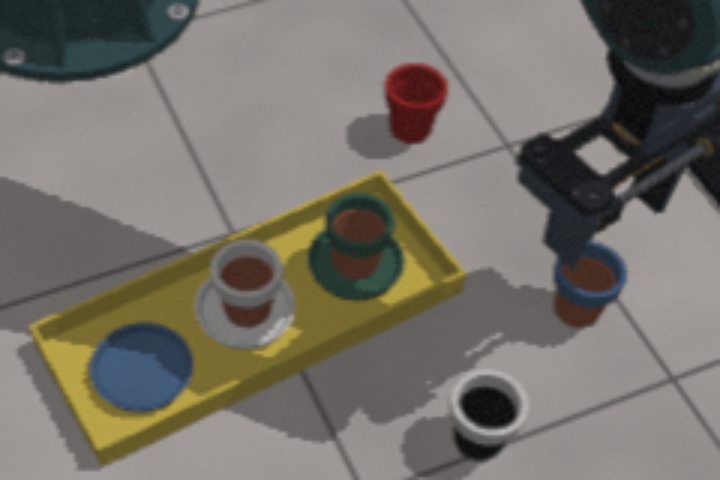

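The green pot sits in the green saucer at (357,250), and the white one is still in place at (247,295). The gripper is above the blue terracotta pot at (588,285).

Request:
{"api": "play_rows", "payload": {"rows": [[[0.06,0,0.3,0,0,0],[0,0,0.45,0,0,0],[0,0,0.5,0,0,0],[0,0,0.5,0,0,0],[0,0,0.45,0,0,0],[0,0,0.3,0,0,0],[0,0,0.15,0,0,0],[0,0,0,0,0,0]]]}}

```text
t: 16.02
ee_pos: [0.5837, 0.2923, 0.0586]
tool_rot: [[0.971, 0.239, -0.002], [0.239, -0.971, -0.001], [-0.002, 0.0, -1.0]]
force: [0.2, 0.2, 0.2]
opening: 1.0
grip_force: 0.0
```

Request:
{"api": "play_rows", "payload": {"rows": [[[0,0,0,0,0,0],[0,0,0,0,0,0],[0,0,0,0,0,0],[0,0,0,0,0,0],[0,0,0,0,0,0],[0,0,0,0,0,0],[0,0,0,0,0,0],[0,0,0,0,0,0]]], "jaw": -1, "force": 20}}

```text
t: 16.68
ee_pos: [0.5846, 0.2928, 0.0606]
tool_rot: [[0.971, 0.238, 0.001], [0.238, -0.971, 0.0], [0.001, -0.0, -1.0]]
force: [-1.1, 1.5, 4.7]
opening: 0.659
grip_force: 20.0
```

```bash
python3 go.py .5008 -.0898 .16
```

```text
t 16.68 p [0.5846 0.2928 0.0606] q [0.43 0.55 1.88 0.   0.72 1.76] op 0.659 F [-1.1  1.5  4.7] grip 20.0
units [-5.75 11.72 -3.32] per8 [-0.719  1.465 -0.415] per16 [-0.359  0.732 -0.208] tilt [ 0.001  0.    -1.   ] x [0.971 0.238 0.001]
```

Request:
{"api": "play_rows", "payload": {"rows": [[[0,0,-0.15,0,0,0],[0,0,-0.3,0,0,0],[0,0,-0.5,0,0,0],[0,0,-0.6,0,0,0],[0,0,-0.6,0,0,0],[-0.1,0.2,-0.6,0,0,0],[-0.2,0.45,-0.4,0,0,0],[-0.35,0.7,-0.15,0,0,0]]]}}

```text
t: 17.35
ee_pos: [0.5763, 0.2495, 0.1627]
tool_rot: [[0.971, 0.24, 0.004], [0.24, -0.971, 0.002], [0.004, -0.001, -1.0]]
force: [0.8, 0.3, -0.9]
opening: 0.658
grip_force: 20.0
```

Request:
{"api": "play_rows", "payload": {"rows": [[[-0.42,0.86,0,0,0,0],[-0.42,0.86,0,0,0,0],[-0.42,0.86,0,0,0,0],[-0.42,0.86,0,0,0,0],[-0.42,0.86,0,0,0,0],[-0.42,0.86,0,0,0,0],[-0.42,0.86,0,0,0,0],[-0.42,0.86,0,0,0,0]]]}}

```text
t: 18.02
ee_pos: [0.526, 0.0228, 0.1604]
tool_rot: [[0.971, 0.239, 0.001], [0.239, -0.971, -0.0], [0.001, 0.0, -1.0]]
force: [0.3, -0.4, -0.5]
opening: 0.658
grip_force: 20.0
```

Request:
{"api": "play_rows", "payload": {"rows": [[[-0.41,0.85,0,0,0,0],[-0.41,0.85,0,0,0,0],[-0.34,0.7,0,0,0,0],[-0.3,0.6,0,0,0,0],[-0.17,0.35,0,0,0,0],[-0.07,0.14,0,0,0,0],[0,0,0,0,0,0],[0,0,0,0,0,0]]]}}

```text
t: 18.68
ee_pos: [0.502, -0.0893, 0.1595]
tool_rot: [[0.971, 0.238, 0.0], [0.238, -0.971, 0.0], [0.0, 0.0, -1.0]]
force: [-0.0, 0.3, -2.0]
opening: 0.659
grip_force: 20.0
```

```bash
python3 go.py .502 -.0895 .0715
```

```text
t 18.68 p [ 0.502  -0.0893  0.1595] q [-0.22  0.2   2.15  0.    0.8   1.11] op 0.659 F [-0.   0.3 -2. ] grip 20.0
units [-0.    0.01  2.93] per8 [-0.     0.001  0.367] per16 [-0.     0.     0.183] tilt [ 0.  0. -1.] x [0.971 0.238 0.   ]
```

Request:
{"api": "play_rows", "payload": {"rows": [[[0,0,0.3,0,0,0],[0,0,0.5,0,0,0],[0,0,0.6,0,0,0],[0,0,0.6,0,0,0],[0,0,0.5,0,0,0],[0,0,0.25,0,0,0],[0,0,0.1,0,0,0],[0,0,0,0,0,0]]]}}

```text
t: 19.35
ee_pos: [0.5015, -0.0892, 0.073]
tool_rot: [[0.971, 0.239, -0.001], [0.239, -0.971, 0.0], [-0.001, -0.001, -1.0]]
force: [-0.3, 0.2, -1.4]
opening: 0.657
grip_force: 20.0
```

Request:
{"api": "play_rows", "payload": {"rows": [[[0,0,0.03,0,0,0],[0,0,0.03,0,0,0],[0,0,0.03,0,0,0],[0,0,0,0,0,0]]]}}

```text
t: 19.68
ee_pos: [0.502, -0.0898, 0.0713]
tool_rot: [[0.971, 0.238, 0.001], [0.238, -0.971, -0.0], [0.001, 0.0, -1.0]]
force: [0.3, 0.0, -2.2]
opening: 0.656
grip_force: 20.0
```

Request:
{"api": "play_rows", "payload": {"rows": [[[0,0,0.02,0,0,0],[0,0,0.02,0,0,0],[0,0,0,0,0,0],[0,0,0,0,0,0]]]}}

```text
t: 20.02
ee_pos: [0.5018, -0.0898, 0.0698]
tool_rot: [[0.971, 0.238, 0.0], [0.238, -0.971, -0.0], [0.0, 0.0, -1.0]]
force: [-0.2, 0.1, -1.6]
opening: 0.657
grip_force: 20.0
```

Request:
{"api": "play_rows", "payload": {"rows": [[[0,0,0.01,0,0,0],[0,0,0.01,0,0,0],[0,0,0,0,0,0]]]}}

```text
t: 20.27
ee_pos: [0.502, -0.0897, 0.0695]
tool_rot: [[0.971, 0.238, 0.0], [0.238, -0.971, 0.0], [0.0, -0.0, -1.0]]
force: [-1.9, 1.9, 7.6]
opening: 0.657
grip_force: 20.0
```

Request:
{"api": "play_rows", "payload": {"rows": [[[0,0,0,0,0,0],[0,0,0,0,0,0],[0,0,0,0,0,0],[0,0,0,0,0,0],[0,0,0,0,0,0],[0,0,0,0,0,0]]], "jaw": 1}}

```text
t: 20.77
ee_pos: [0.5018, -0.0898, 0.0691]
tool_rot: [[0.971, 0.238, -0.0], [0.238, -0.971, 0.0], [-0.0, -0.0, -1.0]]
force: [-0.0, -0.8, -0.5]
opening: 0.999
grip_force: 0.0
```

Request:
{"api": "play_rows", "payload": {"rows": [[[0,0,-0.2,0,0,0],[0,0,-0.4,0,0,0],[0,0,-0.6,0,0,0],[0,0,-0.7,0,0,0],[0,0,-0.7,0,0,0],[0,0,-0.7,0,0,0],[0,0,-0.4,0,0,0],[0,0.3,-0.2,0,0,0]]]}}

```text
t: 21.43
ee_pos: [0.5045, -0.0981, 0.1885]
tool_rot: [[0.971, 0.239, 0.003], [0.239, -0.971, -0.001], [0.002, 0.001, -1.0]]
force: [0.6, 0.0, -0.2]
opening: 1.001
grip_force: 0.0
```

Request:
{"api": "play_rows", "payload": {"rows": [[[0,0.6,0,0,0,0],[0,0.9,0,0,0,0],[0,0.9,0,0,0,0],[0,0.9,0,0,0,0],[0,0.9,0,0,0,0],[0,0.9,0,0,0,0],[0,0.9,0,0,0,0],[0,0.9,0,0,0,0]]]}}

```text
t: 22.1
ee_pos: [0.553, -0.3014, 0.1855]
tool_rot: [[0.971, 0.238, -0.001], [0.238, -0.971, 0.0], [-0.001, -0.001, -1.0]]
force: [0.5, 0.2, -0.4]
opening: 0.997
grip_force: 0.0
```

Request:
{"api": "play_rows", "payload": {"rows": [[[0,0.9,0,0,0,0],[0,0.6,0,0,0,0],[0,0.3,0,0,0,0],[0,0,0,0,0,0],[0,0,0,0,0,0],[0,0,0,0,0,0]]]}}

```text
t: 22.6
ee_pos: [0.5657, -0.351, 0.1858]
tool_rot: [[0.971, 0.239, -0.001], [0.239, -0.971, 0.001], [-0.001, -0.001, -1.0]]
force: [-0.2, 0.5, -0.4]
opening: 1.001
grip_force: 0.0
```

```bash
python3 - <<'E'
from m import *
a=snap("scene");b=snap("top")
cv2.imwrite("pics/f.png",np.hstack([cv2.resize(a["frame"][150:270,230:400,::-1],(400,282),interpolation=cv2.INTER_CUBIC),cv2.resize(b["frame"][160:280,220:390,::-1],(400,282),interpolation=cv2.INTER_CUBIC)]))
for c in('blue','white','green'):
  for n,f in(('top',b),('scene',a)):
    s0={'blue':(.5008,-.0898),'white':(.4757,.0157),'green':(.466,.1278)}[c]
    uv=proj(f,[*s0,.016]).round().astype(int)
    # saucer far-side / terracotta interior (mouth floor) centroid
    h=cv2.cvtColor(f["frame"],cv2.COLOR_RGB2HSV);m=cv2.inRange(h,(0,90,25),(14,255,255))
    w=np.zeros_like(m);cv2.circle(w,tuple(int(q) for q in proj(f,[*s0,.071])),14,255,-1);m&=w
    hu=cv2.convexHull(np.argwhere(m)[:,::-1].astype(np.int32)).reshape(-1,2);x,D=circ(f,hu,.053)
    print(c,n,'bottom-of-collar mouth',x.round(4),round(D,4),'saucer',s0)
E
```

```text
blue top bottom-of-collar mouth [ 0.5005 -0.0884] 0.0463 saucer (0.5008, -0.0898)
blue scene bottom-of-collar mouth [ 0.4931 -0.0892] 0.0388 saucer (0.5008, -0.0898)
white top bottom-of-collar mouth [0.4761 0.0191] 0.0464 saucer (0.4757, 0.0157)
white scene bottom-of-collar mouth [0.4686 0.0196] 0.0383 saucer (0.4757, 0.0157)
green top bottom-of-collar mouth [0.4649 0.1316] 0.0468 saucer (0.466, 0.1278)
green scene bottom-of-collar mouth [0.468  0.1244] 0.0569 saucer (0.466, 0.1278)
```

View pics/f.png

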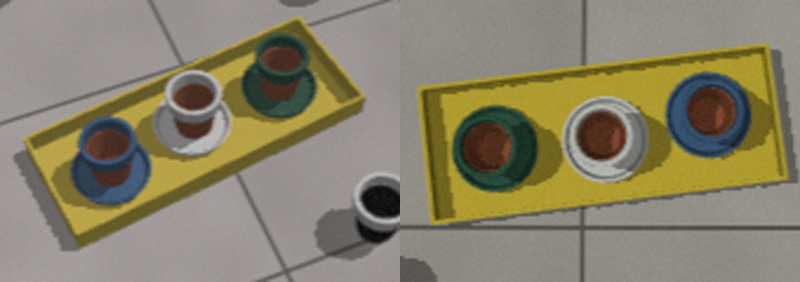

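All three pots stand upright in their matching saucers: in the top panel, green at (490,147), white at (602,135) and blue at (711,110). By the top camera they are within about 4 mm of centre. The saucers lie flat and the gripper is clear, so I'm handing in.

```bash
python3 -c "
from bench import *
print(finish_job())"
```

```text
the job is handed in; nothing more can be done
None
```

I set the blue, white and green terracotta pots upright on their matching saucers, within about 4 mm of centre by the top camera, didn't touch the black or red pots, and handed the job in at about 23 s; it returned no verdict.

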